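# Close up the hallway key shelf

## Task

The oak key shelf on the hall console has been left standing open: push its little cabinet door and both its drawers fully shut with your fingertips. Push gently on their outside faces only, without slamming them, reaching behind the door or into a drawer, and leave the keys, the whistle and the bottle opener lying where they are on the shelf.

Things in the scene. Friction and masses are not known exactly. Their poses are not given: they have to be found in the camera images.
- key_shelf: Oak key shelf fixed on the hall console: a low case 200 mm deep (x), 400 wide (y), 80 high, its top the shelf board, two drawers side by side below. Origin: centre of its underside, at console height; +x from its front (drawers, facing the robot, case front edge x = -100 mm) to its back, +y left, z up. The loose things lie on the board's right half, 45 mm or more behind the front edge.
- cabinet_top (a point): Centre of the top of the small key cabinet on the board's left rear; axes as key_shelf. The cabinet spans key_shelf x +10 to +100, y +20 to +200, z 80 to 240 mm; its door faces the front and the board before it is bare. (A clip with an enamel tag is screwed to the board's right end, y -200, x +30 mm.)
- door (a joint): Cabinet door angle, rad: 0 shut flat against the cabinet, grows as it swings out towards the robot (clockwise from above), 1.9 fully open. Vertical hinge on its left (+y) edge with light friction (about 0.06 N m): the door stays where it is left, has no latch and needs about 1 N near its edge. Open, it stands over the left drawer.
- door_hinge (a point): Lower end of the hinge axis (key_shelf x +10, y +198, z 83 mm); turns with the door, parallel to key_shelf when shut. The door is a flat panel 14 mm thick, 176 wide, 154 high. In this frame it spans y 0 to -176 mm, z 0 to 154 mm; outer face at x = -14 mm, inner face at x = 0.
- door_edge (a point): Middle of the free (right-hand) edge of the door's outer face, 176 mm from the hinge; frame as door_hinge: -x points out of the outer face. Shut, it lies at key_shelf x -4, y +22, z 160 mm.
- drawer_left (a joint): How far the left drawer (under the cabinet) stands open, in m: 0 fully home, grows towards the robot, 0.13 fully out. Behind the front is an open tray 170 mm wide and deep with walls up to z = 50 mm. Wooden runners with about 2 N of friction; it stays where it is left.
- drawer_left_front (a point): On the outer face of the left drawer's front, midway across, 31 mm above the console; axes as key_shelf, -x points out of the face. The flat front is 196 mm wide, 14 thick, z 6 to 74 mm, with a finger cut-out 64 mm wide mid-way in its top edge (front ends at z 56 mm there). Fully home it lies on the case front: outer face at key_shelf x = -114, y = +100 mm.
- drawer_right (a joint): The same for the right drawer, under the shelf's open right half.
- drawer_right_front (a point): The same point on the right drawer's front, which is alike; fully home at key_shelf x = -114, y = -100 mm.
- brass_key: Brass door key lying flat on the shelf's right half, 60 mm long (its x), 24 mm wide, 4 mm high. Origin: middle of its underside.
- bike_key: Bike-lock key with a red plastic head, lying flat on the shelf's right half, 56 mm long (its x), 24 mm wide, 8 mm high. Origin: middle of its underside.
- whistle: Chrome whistle lying on its side on the shelf's right half, 55 mm long (its x), 22 mm wide, 18 mm high. Origin: middle of its underside.
- bottle_opener: Folded steel bottle opener lying flat on the shelf's right half, 69 mm long (its x), 14 mm wide, 10 mm high. Origin: middle of its underside.

How it is judged:
By the outcome, as a careful person would: the job done as asked, in the order asked, and still so for the second after the job is handed in, with the robot touching nothing.
It also fails if it takes over 58 s, if anything falls off the work surface, if the arm or the gripper's body presses on something with over 40 N, if the wrist force passes 120 N, or if a joint passes its speed limit or range.

## Robot

A 6-joint arm with a two-finger parallel gripper is mounted at the origin on the work surface. World frame = base frame: x ahead of the robot, y to its left, z up, the work surface at z = 0. Lengths are in mm, angles in rad, forces in N, time in s.
With the tool pointing down it reaches from about 350 to 875 mm from the base axis. Payload 4.2 kg.
Tool frame: the origin (TCP) lies midway between the tips of the shut fingers; the grasp point (between the pads) lies 19 mm behind it; z points along the fingers, y is the line along which they close (so a half turn about z gives the same grasp; the last joint's range is limited). The gripper opens to 85 mm and grips with 20 to 120 N. Pads are 22 mm wide; open, the fingers measure 114 mm over their backs; the gripper's body (76 mm by 85 mm) begins 54 mm behind the grasp point. The pads swing forward as they close: fully open they stand 13 mm farther back than shut.
Start: joints at [1.536, 0.385, 0.008, 0, -1.194, -0.259], TCP at [180.962, 598.207, 210.212] pointing down, gripper open.
Joint ranges: [-3.14, 3.14], [-1.21, 2.06], [-1.07, 1.41], [-3.16, 2.05], [-2.99, -0.16], [-3.1, 3.1]. Speed limits (rad/s): [2.79, 2.79, 3.14, 3.14, 3.14, 3.14].

## Interface

Orientations are given as a unit quaternion [x, y, z, w].
In Python, from bench import read_state, get_image, job_done gives the robot as it stands.
- The arm moves only by the shell command python3 -m jog 'ROWS'. ROWS is JSON, a list of rows, each a list of 3 entries, a list of its own where there are three numbers: the shift along the world's x, y, z scaled (see below), then the turn, a rotation vector about the world's x, y, z scaled (see below), then the gripper's target within -1 to 1 (shut at 1, half-way at 0, fully open at -1). In form: [[[x, y, z], [wx, wy, wz], claw], ...]. A call has 1 to 20 rows; each row is the pose to reach, as a shift and turn from the pose commanded when the call began; what a row does not reach only later rows make up. The controller multiplies each number of a shift by 10 cm and each number of a turn by 120 degrees. A row lasts 1/10 s, in which the tool goes at most 50 mm and 8.59 degrees, less where a joint would pass 70% of its speed; a pose out of reach is approached as far as the arm can. A call with a number of a shift or a turn outside -1 to 1 is refused whole. A call with a gripper value outside its range is refused whole. The fingers move at their own pace and stop on an object; the grip force is fixed at half the most. Time passes only in rows, so rows that repeat a pose let the fingers close. It gives the time, the measured TCP pose, the force, the opening and the grip force at its end, in the units of the state.
- read_state(): the state, without advancing time (a new reading comes with each control period).
- get_image(name): name is "side" or "top"; returns a dict with "frame" (384x512x3 uint8, red, green, blue), "range_z" (384x512 float32, mm along the optical axis (not along the pixel's ray), 0 where there is no reading), "fx", "fy", "cx", "cy" (pixels), "R" (3x3) and "t" (3): a world point X has camera coordinates R X + t. Camera axes: x right, y down, z forward; pixel columns grow to the right and rows downward; lengths in mm; the calibration is good to about 2 mm. A picture is of the moment at which its call begins.
- job_done(): hands the job in; it is judged then, once.
The state is a dict: "clock": time; "joints": joint angles; "joint_vel": joint speeds; "joint_efforts": joint torques, N m; "position": TCP position; "ee_rot": TCP orientation; "contact_force": force on the tool from outside, world axes, zero at the start; "wrist_torque": the same for the moment, N m; "gripper_width": finger opening in mm; "grasp_force": force on a finger pad.
Only numpy, scipy, OpenCV 4.12 (cv2) and the standard library are available. Lean on these libraries where they do the work, as an engineer would, in place of code of your own. Each camera call takes 0.05 s, during which the arm holds its last target. There are 200 camera calls.

## Working session

There is one attempt and no reset: what is moved stays moved. The work goes in short steps, Python scripts to look and compute and a shell command to move; the robot and the scene stay as the last step left them, time stands still between calls to the robot, and variables do not carry over. Pictures are saved under pics/ and viewed, at most 10 in all, crops included, and the job is handed in when it is done.

```bash
mkdir -p pics; ls; python3 - <<'E'
from bench import *
import cv2,numpy as np
s=read_state();print(s)
for n in("side","top"):
    d=get_image(n);np.savez(f"pics/{n}0.npz",**d)
    cv2.imwrite(f"pics/{n}0.png",d["frame"][:,:,::-1])
    print(n,d["fx"],d["cx"],d["cy"],d["R"],d["t"])
E
```

```text
pics
{'clock': 0.0, 'joints': array([ 1.53558612e+00,  3.85539362e-01,  6.61309716e-03, -5.17424061e-04,
       -1.19398182e+00, -2.58593040e-01]), 'joint_vel': array([4.35537919e-05, 1.26122396e-04, 1.49471760e-03, 1.70682385e-03,
       1.58566268e-03, 4.69739297e-04]), 'joint_efforts': array([ 2.10531198e-04, -3.92294168e+01,  1.88400006e+01,  4.18600693e+00,
       -4.65974532e-03,  3.01854861e-06]), 'position': array([180.79650082, 597.61625938, 209.12428923]), 'ee_rot': array([ 9.89214791e-01, -1.46468169e-01, -1.21274462e-04,  1.07610300e-03]), 'contact_force': array([0.41706761, 0.05867981, 0.54842625]), 'wrist_torque': array([-0.01645704,  0.00497749,  0.05259363]), 'grasp_force': 0.0, 'gripper_width': 85.60650319943933}
side 395.3621348472774 257.61435716432084 197.1504513165948 [[ 0.9560175  -0.29326784  0.00495198]
 [-0.1408179  -0.47372847 -0.86933978]
 [ 0.25729529  0.83040672 -0.49419006]] [-590.84415667  271.33272724  570.6195544 ]
top 454.59618038650376 262.36681682167756 195.35295218315792 [[-0.02292286 -0.99958533  0.01742714]
 [-0.9941913   0.02095866 -0.10556705]
 [ 0.10515803 -0.01974581 -0.99425947]] [ 61.94707716 641.03271029 964.73776865]
```

View pics/side0.png

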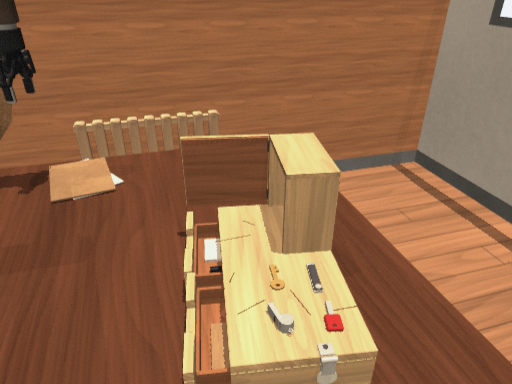

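View pics/top0.png

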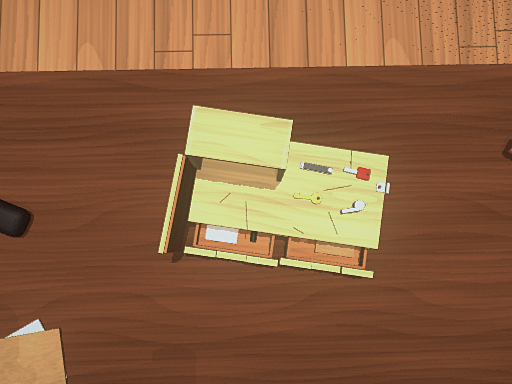

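Side view: the door stands open at (225,170) and both drawers are out (fronts near x≈190). Top view: cabinet top (190–292, 107–168), door top edge running from (182,155) to (162,252), drawer fronts from (186,250) to (372,274), small things around (300–370, 165–210).

```bash
cat > h.py <<'E'
import numpy as np,cv2
def cloud(d):
    v,u=np.mgrid[0:384,0:512];z=d["range_z"].astype(float)
    c=np.stack([(u-d["cx"])/d["fx"]*z,(v-d["cy"])/d["fy"]*z,z],-1)
    w=(c-d["t"])@d["R"]; w[z<=0]=np.nan
    return w
def rect(w,m,minn=40):
    n,l,st,_=cv2.connectedComponentsWithStats(m.astype(np.uint8),connectivity=8)
    for i in range(1,n):
        if st[i,4]<minn: continue
        p=w[l==i]; r=cv2.minAreaRect(p[:,:2].astype(np.float32))
        print(st[i],"z%.1f"%np.median(p[:,2]),"c",np.round(r[0],1),"sz",np.round(r[1],1),"ang%.2f"%r[2])
        print("   ",np.round(cv2.boxPoints(r)).tolist())
E
python3 - <<'E'
from h import *
d=np.load("pics/top0.npz");w=cloud(d);z=w[...,2]
for lo,hi in((225,255),(72,90),(60,79)):
    print(lo,hi); rect(w,(z>lo)&(z<hi))
d=np.load("pics/side0.npz");w=cloud(d);z=w[...,2]
print("side"); rect(w,(z>225)&(z<255)&(w[...,0]>300)); rect(w,(z>72)&(z<90)&(w[...,0]>300))
E
```

```text
225 255
[ 158  105  135  149 6079] z238.9 c [640.2 113.4] sz [191.6 270.9] ang78.54
    [[488.0, 46.0], [754.0, -7.0], [792.0, 180.0], [526.0, 234.0]]
72 90
[  188   141   202   108 15060] z79.3 c [651.4 -10.5] sz [413.  211.2] ang82.30
    [[519.0, -201.0], [728.0, -229.0], [784.0, 180.0], [574.0, 208.0]]
[184 246  32  12 165] z73.9 c [523.8 181.5] sz [65.1 14. ] ang80.35
    [[511.0, 151.0], [525.0, 148.0], [536.0, 212.0], [522.0, 215.0]]
[246 256  32  11 169] z73.6 c [501.8  53.1] sz [65.5 13.5] ang80.34
    [[490.0, 22.0], [503.0, 20.0], [514.0, 84.0], [501.0, 87.0]]
[280 258  32  11 169] z73.8 c [495.3 -16.5] sz [65.8 14. ] ang80.06
    [[483.0, -48.0], [497.0, -50.0], [508.0, 15.0], [494.0, 17.0]]
[341 267  33  11 170] z73.4 c [ 473.6 -144.4] sz [66.3 13.7] ang80.60
    [[461.0, -176.0], [475.0, -178.0], [486.0, -113.0], [472.0, -111.0]]
60 79
[ 190  142  199  105 5658] z77.9 c [653.2  -8.1] sz [400.4 201.8] ang80.37
    [[520.0, -189.0], [719.0, -222.0], [786.0, 172.0], [587.0, 206.0]]
[285 156  12  21  90] z78.0 c [698.7 -13.9] sz [21.2 44.1] ang75.50
    [[675.0, -19.0], [71
[... 1467 characters left out ...]
 203  45   3  70] z88.0 c [570.5 210.3] sz [ 8.4 94.5] ang75.99
    [[524.0, 218.0], [615.0, 195.0], [617.0, 203.0], [526.0, 226.0]]
[  217   202   161   169 17471] z81.0 c [651.5 -13.2] sz [411.5 203.9] ang81.30
    [[520.0, -201.0], [721.0, -232.0], [783.0, 175.0], [582.0, 206.0]]
[186 212   7  19 126] z74.9 c [524.5 180.1] sz [68.9 12.7] ang81.72
    [[513.0, 147.0], [526.0, 145.0], [536.0, 213.0], [523.0, 215.0]]
[184 248  11  55 442] z74.9 c [499.8  15.8] sz [136.1  16.7] ang84.56
    [[485.0, -51.0], [502.0, -53.0], [515.0, 83.0], [498.0, 84.0]]
[182 332  12  43 439] z74.9 c [ 474.4 -146.5] sz [66.9 14.1] ang80.47
    [[462.0, -178.0], [476.0, -181.0], [487.0, -115.0], [473.0, -112.0]]
```

```bash
cat >> h.py <<'E'
C=np.array([653.2,-8.1]);psi=np.radians(-9.65)
A=np.array([[np.cos(psi),-np.sin(psi)],[np.sin(psi),np.cos(psi)]])
L=lambda p:(np.asarray(p)-C)@A      # world xy -> shelf
W=lambda q:np.asarray(q)@A.T+C      # shelf xy -> world
def door(name,d):
    w=cloud(d);z=w[...,2];q=L(w[...,:2])
    m=(z>228)&(z<250)&(q[...,0]<5)&(q[...,0]>-190)&(q[...,1]>0)&(q[...,1]<260)
    if m.sum()<20: print("no door pts");return
    p=q[m];c,s,a,*_=(*cv2.minAreaRect(p.astype(np.float32)),)
    v=cv2.fitLine(p.astype(np.float32),cv2.DIST_HUBER,0,.01,.01).ravel()
    if v[0]>0:v[:2]*=-1
    print(name,"door theta %.3f"%np.arctan2(-v[0],-v[1]),"c",v[2:],"n",m.sum(),np.round(s,1))
E
python3 - <<'E'
from h import *
for n in("top","side"): door(n,np.load(f"pics/{n}0.npz"))
print("hinge",W([10,198]))
th0=1.70
for r in(155,):
  for th in (1.75,1.7,1.6,1.5,1.4,1.3,1.2,1.1,1,.9,.8,.7,.6,.5,.4,.3,.2,.1,.05,0,-.03):
    u=np.array([-np.sin(th),-np.cos(th)]);n=np.array([-np.cos(th),np.sin(th)])
    h=11*abs(n[0])+14.5*abs(n[1])
    print(th,np.round(W(np.array([10,198])+r*u+(14+h)*n),1))
E
```

```text
top door theta 1.604 c [-81.436035 207.0317  ] n 863 [ 14.7 170.9]
side door theta 1.606 c [-78.95982 201.13182] n 612 [ 17.6 170. ]
hinge [696.24906842 185.42203417]
1.75 [560.8 266.6]
1.7 [556.8 259.4]
1.6 [549.9 244.1]
1.5 [544.8 229.6]
1.4 [541.2 215.2]
1.3 [538.9 200.3]
1.2 [538.1 185.1]
1.1 [538.8 169.7]
1 [541.  154.3]
0.9 [544.9 139. ]
0.8 [550.4 124. ]
0.7 [557.4 109.5]
0.6 [566.   95.7]
0.5 [576.2  82.7]
0.4 [587.7  70.8]
0.3 [600.6  60.1]
0.2 [614.6  50.8]
0.1 [629.7  43. ]
0.05 [637.6  39.7]
0 [645.6  36.8]
-0.03 [649.7  35.4]
```

```bash
python3 -m jog '[[[0.2,-0.17,0],[0,0,0.02],1],[[0.5,-0.42,0],[0,0,0.04],1],[[0.75,-0.63,0],[0,0,0.06],1],[[1,-0.83,0],[0,0,0.06],1]]'; python3 -m jog '[[[0.3,-0.25,0],[0,0,0],1],[[0.6,-0.5,0],[0,0,0],1],[[0.9,-0.75,0],[0,0,0],1],[[1,-0.83,-0.1],[0,0,0],1]]'; python3 -m jog '[[[0.3,-0.25,0],[0,0,0],1],[[0.6,-0.5,-0.1],[0,0,0],1],[[0.8,-0.6,-0.18],[0,0,0],1],[[0.8,-0.6,-0.18],[0,0,0],1]]'
```

```text
clock: 0.5
position: [281.6, 513.9, 209.7]
ee_rot: [0.997, -0.084, -0.0, 0.001]
contact_force: [-0.3, -0.1, -0.6]
gripper_width: 28.1
grasp_force: 0.0
clock: 0.9
position: [383.3, 430.6, 201.1]
ee_rot: [0.996, -0.085, 0.001, -0.001]
contact_force: [0.3, 0.8, 0.0]
gripper_width: 0.2
grasp_force: 0.0
clock: 1.3
position: [461.8, 370.2, 179.8]
ee_rot: [0.996, -0.086, -0.001, 0.002]
contact_force: [0.1, -1.5, -0.2]
gripper_width: 0.2
grasp_force: 0.0
```

```bash
python3 -m jog '[[[0.3,-0.2,0],[0,0,0],1],[[0.6,-0.45,0],[0,0,0],1],[[0.89,-0.7,0],[0,0,0],1],[[0.89,-0.87,0],[0,0,0],1],[[0.89,-0.92,0],[0,0,0],1]]'; python3 -m jog '[[[0,-0.1,0],[0,0,0],1],[[0,-0.2,0],[0,0,0],1],[[0,-0.26,0],[0,0,0],1],[[0,-0.31,0],[0,0,0],1],[[0,-0.36,0],[0,0,0],1],[[0,-0.4,0],[0,0,0],1]]'; python3 - <<'E'
from h import *
from bench import *
d=get_image("top");door("top",d)
cv2.imwrite("pics/t1.png",cv2.resize(d["frame"][90:290,130:400,::-1],None,fx=2.5,fy=2.5))
E
```

```text
clock: 1.8
position: [549.4, 279.1, 181.6]
ee_rot: [0.996, -0.085, -0.001, 0.0]
contact_force: [-0.7, 0.6, -0.5]
gripper_width: -0.2
grasp_force: 0.0
clock: 2.4
position: [549.9, 240.2, 182.3]
ee_rot: [0.996, -0.084, 0.0, -0.0]
contact_force: [0.7, -0.1, -0.5]
gripper_width: -0.2
grasp_force: 0.2
top door theta 1.577 c [-69.02351 204.69281] n 713 [ 14.7 170.4]
```

View pics/t1.png

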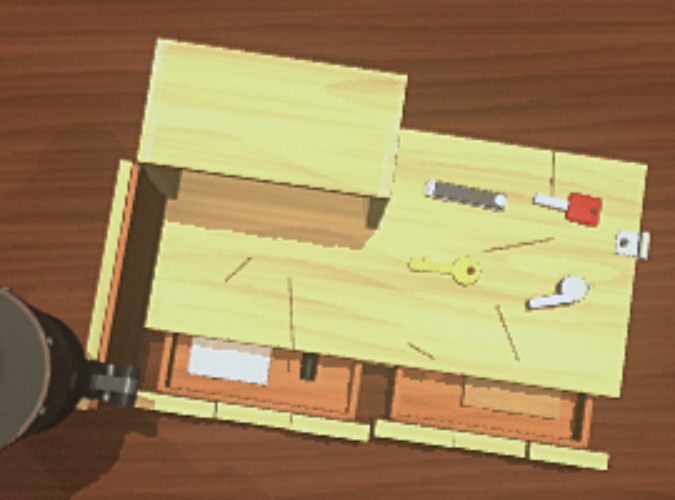

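The gripper is at left, with its finger hardware at about (115,383) near the door's free end; I need projection to tell which side of the panel the fingers are on.

```bash
python3 - <<'E'
from h import *
from bench import *
d=get_image("top");w=cloud(d);q=L(w[...,:2])
def pj(P):
    c=d["R"]@P+d["t"];return ((d["fx"]*c[0]/c[2]+d["cx"]-130)*2.5,(d["fy"]*c[1]/c[2]+d["cy"]-90)*2.5)
for z in(182,237,255,300): print(z,np.round(pj(np.array([550,240,z]))))
for r in (0,176):
  u=np.array([10-r,198+.03*0]);print(r,np.round(pj(np.r_[W(u),237])))
for v in(236,240,243,247,251):
  print(v,[(u,*np.round([*q[v,u],w[v,u,2]]).astype(int)) for u in range(160,190,3)])
d=get_image("side")
cv2.imwrite("pics/s1.png",cv2.resize(d["frame"][90:290,130:350,::-1],None,fx=3,fy=3))
E
```

```text
182 [ 76. 372.]
237 [ 60. 371.]
255 [ 54. 371.]
300 [ 38. 370.]
0 [138. 160.]
176 [ 97. 410.]
236 [(160, np.int64(-136), np.int64(191), np.int64(369)), (163, np.int64(-135), np.int64(191), np.int64(348)), (166, np.int64(-135), np.int64(191), np.int64(324)), (169, np.int64(-135), np.int64(188), np.int64(313)), (172, np.int64(-134), np.int64(191), np.int64(274)), (175, np.int64(-133), np.int64(183), np.int64(289)), (178, np.int64(-133), np.int64(178), np.int64(293)), (181, np.int64(-133), np.int64(198), np.int64(138)), (184, np.int64(-131), np.int64(169), np.int64(290)), (187, np.int64(-132), np.int64(207), np.int64(0))]
240 [(160, np.int64(-142), np.int64(190), np.int64(366)), (163, np.int64(-141), np.int64(189), np.int64(349)), (166, np.int64(-141), np.int64(189), np.int64(326)), (169, np.int64(-141), np.int64(188), np.int64(308)), (172, np.int64(-140), np.int64(184), np.int64(306)), (175, np.int64(-140), np.int64(182), np.int64(290)), (178, np.int64(-139), np.int64(177), np.int64(291)), (181, np.int64(-138), np.int64(172), np.int64(296)), (184, np.int64(-138), np.int64(167), np.int6
[... 961 characters left out ...]
64(296)), (181, np.int64(-149), np.int64(170), np.int64(295)), (184, np.int64(-149), np.int64(165), np.int64(294)), (187, np.int64(-154), np.int64(192), np.int64(74))]
251 [(160, np.int64(-158), np.int64(192), np.int64(345)), (163, np.int64(-162), np.int64(209), np.int64(235)), (166, np.int64(-162), np.int64(204), np.int64(234)), (169, np.int64(-161), np.int64(199), np.int64(234)), (172, np.int64(-161), np.int64(199), np.int64(206)), (175, np.int64(-162), np.int64(199), np.int64(174)), (178, np.int64(-156), np.int64(173), np.int64(299)), (181, np.int64(-155), np.int64(169), np.int64(295)), (184, np.int64(-163), np.int64(197), np.int64(75)), (187, np.int64(-162), np.int64(191), np.int64(73))]
```

View pics/s1.png

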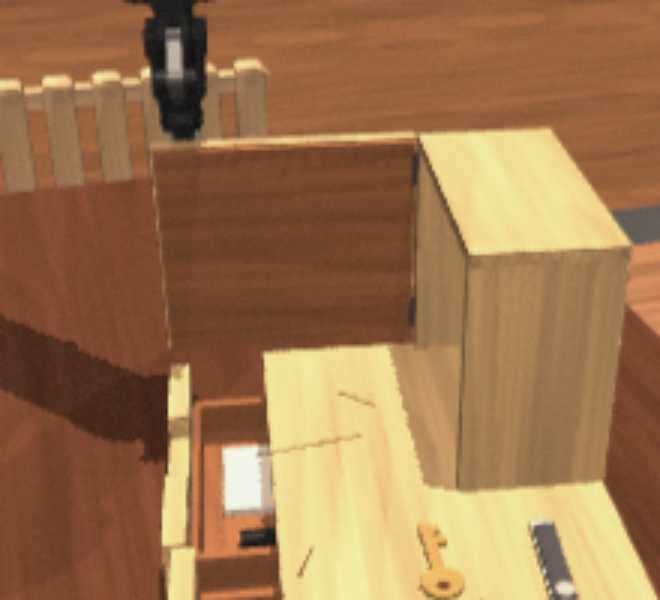

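The side view shows the fingers outside the door at its top free corner (180,120), the door just starting to move; the objects are untouched.

```bash
python3 -m jog '[[[-0.02,-0.05,0],[0,0,0],1],[[-0.05,-0.1,0],[0,0,0],1],[[-0.07,-0.18,0],[0,0,0],1],[[-0.09,-0.25,0],[0,0,0],1],[[-0.1,-0.325,0],[0,0,0],1],[[-0.11,-0.4,0],[0,0,0],1],[[-0.115,-0.475,0],[0,0,0],1],[[-0.12,-0.55,0],[0,0,0],1],[[-0.115,-0.63,0],[0,0,0],1],[[-0.11,-0.705,0],[0,0,0],1],[[-0.1,-0.78,0],[0,0,0],1],[[-0.09,-0.86,0],[0,0,0],1],[[-0.07,-0.935,0],[0,0,0],1],[[-0.05,-1,0],[0,0,0],1],[[-0.05,-1,0],[0,0,0],1]]'; python3 - <<'E'
from h import *
from bench import *
for n in("top","side"):
  d=get_image(n);door(n,d)
E
```

```text
clock: 4.05
position: [545.1, 139.3, 182.1]
ee_rot: [0.996, -0.085, -0.0, 0.0]
contact_force: [-0.5, 0.2, 0.4]
gripper_width: -0.2
grasp_force: 0.0
top door theta 0.883 c [-34.941013 171.89322 ] n 443 [106.6  14.1]
side door theta 0.945 c [-67.27604 141.02397] n 698 [171.8  34.6]
```

```bash
python3 -m jog '[[[0.03,-0.085,0],[0,0,0],1],[[0.05,-0.16,0],[0,0,0],1],[[0.09,-0.235,0],[0,0,0],1],[[0.125,-0.305,0],[0,0,0],1],[[0.165,-0.375,0],[0,0,0],1],[[0.21,-0.445,0],[0,0,0],1],[[0.26,-0.51,0],[0,0,0],1],[[0.31,-0.575,0],[0,0,0],1],[[0.37,-0.635,0],[0,0,0],1],[[0.425,-0.695,0],[0,0,0],1],[[0.49,-0.75,0],[0,0,0],1],[[0.555,-0.8,0],[0,0,0],1],[[0.625,-0.85,0],[0,0,0],1],[[0.695,-0.895,0],[0,0,0],1],[[0.735,-0.915,0],[0,0,0],1],[[0.77,-0.935,0],[0,0,0],1],[[0.81,-0.95,0],[0,0,0],1],[[0.845,-0.97,0],[0,0,0],1],[[0.845,-0.97,0],[0,0,0],1]]'; python3 - <<'E'
from h import *
from bench import *
for n in("top","side"):
  d=get_image(n);door(n,d)
print(L(read_state()["position"][:2]))
E
```

```text
clock: 6.05
position: [629.9, 43.1, 182.2]
ee_rot: [0.996, -0.084, 0.0, 0.0]
contact_force: [-0.7, -0.0, -0.7]
gripper_width: 0.7
grasp_force: 0.0
no door pts
side door theta 0.594 c [-21.43401   39.305206] n 244 [75.6 40.2]
[-31.92448188  46.64643826]
```

```bash
python3 -m jog '[[[0.02,0,0],[0,0,0],1],[[0.04,-0.01,0],[0,0,0],1],[[0.06,-0.01,0],[0,0,0],1],[[0.08,-0.01,0],[0,0,0],1],[[0.1,-0.02,0],[0,0,0],1],[[0.115,-0.02,0],[0,0,0],1],[[0.13,-0.02,0],[0,0,0],1],[[0.14,-0.02,0],[0,0,0],1],[[0.15,-0.025,0],[0,0,0],1],[[0.155,-0.025,0],[0,0,0],1],[[0.155,-0.025,0],[0,0,0],1]]';python3 -m jog '[[[0.005,0,0],[0,0,0],1],[[0.01,0,0],[0,0,0],1],[[0.01,0,0],[0,0,0],1]]';
```

```text
clock: 7.25
position: [645.1, 40.7, 182.2]
ee_rot: [0.996, -0.084, 0.0, 0.0]
contact_force: [0.1, -0.7, -0.1]
gripper_width: -0.3
grasp_force: 0.1
clock: 7.55
position: [646.0, 40.7, 182.2]
ee_rot: [0.996, -0.084, 0.0, 0.0]
contact_force: [-1.1, -1.5, 0.8]
gripper_width: 0.0
grasp_force: 0.1
```

Keep on in 0.5 mm steps until the force rises.

```bash
python3 -m jog '[[[0.005,0,0],[0,0,0],1],[[0.01,0,0],[0,0,0],1],[[0.01,0,0],[0,0,0],1]]';python3 -m jog '[[[0.005,0,0],[0,0,0],1],[[0.01,0,0],[0,0,0],1],[[0.01,0,0],[0,0,0],1]]'; python3 -m jog '[[[0.005,0,0],[0,0,0],1],[[0.01,0,0],[0,0,0],1],[[0.01,0,0],[0,0,0],1]]'
```

```text
clock: 7.85
position: [646.6, 40.7, 182.2]
ee_rot: [0.996, -0.084, -0.0, 0.0]
contact_force: [-1.6, 0.4, 1.8]
gripper_width: 0.2
grasp_force: 1.1
clock: 8.15
position: [646.5, 40.6, 182.2]
ee_rot: [0.996, -0.084, -0.002, 0.0]
contact_force: [-5.0, 0.6, 1.9]
gripper_width: 0.3
grasp_force: 3.0
clock: 8.45
position: [646.4, 40.6, 182.2]
ee_rot: [0.996, -0.084, -0.003, 0.001]
contact_force: [-8.9, 1.4, 4.1]
gripper_width: -0.2
grasp_force: 4.4
```

The finger has stalled at x≈646.5 with the force building, so the door is home. Retreat and go in front of the left drawer.

```bash
python3 -m jog '[[[-0.05,0.01,0],[0,0,0],1],[[-0.15,0.03,0],[0,0,0],1],[[-0.4,0.07,0],[0,0,0],1],[[-0.7,0.12,0],[0,0,0],1],[[-1,0.17,0],[0,0,0],1]]'; python3 -m jog '[[[-0.3,0.2,0],[0,0,0],1],[[-0.6,0.4,0],[0,0,0],1],[[-0.9,0.6,0],[0,0,0],1],[[-1,0.65,0],[0,0,0],1]]'; python3 -m jog '[[[-0.1,0.08,-0.3],[0,0,0],1],[[-0.1,0.08,-0.6],[0,0,0],1],[[-0.1,0.08,-0.9],[0,0,0],1],[[-0.1,0.08,-1],[0,0,0],1]]';  python3 -m jog '[[[0,0,-0.3],[0,0,0],1],[[0,0,-0.52],[0,0,0],1],[[0,0,-0.52],[0,0,0],1]]'; python3 - <<'E'
from h import *
from bench import *
for n in("top","side"):
  d=get_image(n)
  w=cloud(d);z=w[...,2];q=L(w[...,:2]);m=(z>228)&(z<250)&(q[...,1]>10)&(q[...,1]<210)&(abs(q[...,0])<130)
  r=cv2.minAreaRect(q[m].astype(np.float32));print(n,np.round(cv2.boxPoints(r),1).tolist())
  for ly in(40,100,150):
    b=m&(abs(q[...,1]-ly)<8); print(ly,np.percentile(q[b][:,0],[1,99]).round(1))
cv2.imwrite("pics/t2.png",cv2.resize(get_image("top")["frame"][90:290,130:400,::-1],None,fx=2.5,fy=2.5))
print(L(read_state()["position"][:2]))
E
```

```text
clock: 8.95
position: [548.1, 57.9, 182.0]
ee_rot: [0.996, -0.084, 0.001, -0.0]
contact_force: [-0.6, 0.8, -0.3]
gripper_width: 0.2
grasp_force: 0.0
clock: 9.35
position: [446.8, 123.7, 182.6]
ee_rot: [0.997, -0.083, 0.001, -0.001]
contact_force: [0.6, -1.1, -0.9]
gripper_width: -0.5
grasp_force: 0.0
clock: 9.75
position: [437.6, 129.8, 79.9]
ee_rot: [0.996, -0.084, -0.002, 0.001]
contact_force: [0.1, -0.2, 0.5]
gripper_width: -0.0
grasp_force: 0.0
clock: 10.05
position: [438.0, 129.7, 28.5]
ee_rot: [0.996, -0.084, -0.002, 0.002]
contact_force: [-0.1, -0.3, -0.0]
gripper_width: 0.1
grasp_force: 0.0
top [[-5.0, 20.100000381469727], [100.0, 20.100000381469727], [100.0999984741211, 199.8000030517578], [-4.900000095367432, 199.8000030517578]]
40 [-4.5 97.7]
100 [-4.2 98. ]
150 [-4.5 97.7]
side [[-4.099999904632568, 200.3000030517578], [-3.799999952316284, 16.799999237060547], [100.69999694824219, 17.0], [100.4000015258789, 200.5]]
40 [-3.5 98.9]
100 [-3.6 98.5]
150 [-3.6 98.5]
[-233.2558841   101.79174116]
```

View pics/t2.png

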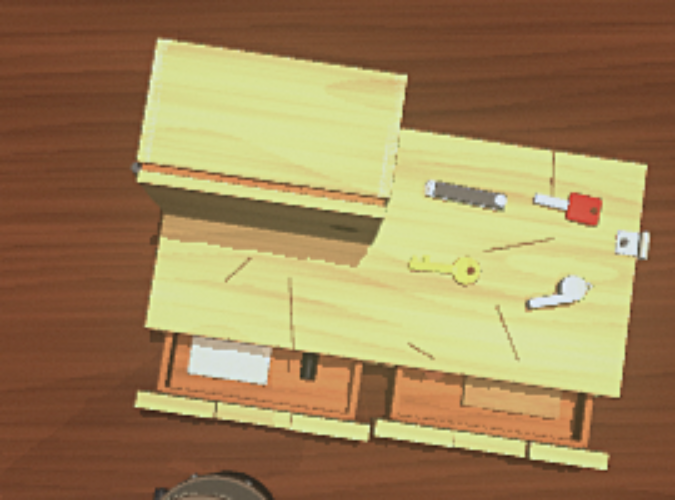

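The picture shows the door shut flat along (135–385, 165–215), both drawers still out, and the objects where they were. Now push the left drawer.

```bash
python3 -m jog '[[[0.15,-0.025,0],[0,0,0],1],[[0.3,-0.05,0],[0,0,0],1],[[0.41,-0.07,0],[0,0,0],1],[[0.49,-0.085,0],[0,0,0],1],[[0.53,-0.09,0],[0,0,0],1],[[0.56,-0.095,0],[0,0,0],1],[[0.6,-0.1,0],[0,0,0],1],[[0.64,-0.11,0],[0,0,0],1],[[0.68,-0.115,0],[0,0,0],1],[[0.72,-0.12,0],[0,0,0],1],[[0.76,-0.13,0],[0,0,0],1],[[0.8,-0.135,0],[0,0,0],1],[[0.84,-0.145,0],[0,0,0],1],[[0.88,-0.15,0],[0,0,0],1],[[0.92,-0.155,0],[0,0,0],1],[[0.95,-0.16,0],[0,0,0],1],[[0.97,-0.165,0],[0,0,0],1],[[0.99,-0.17,0],[0,0,0],1],[[1,-0.17,0],[0,0,0],1]]'; python3 -m jog '[[[0.01,0,0],[0,0,0],1],[[0.02,0,0],[0,0,0],1],[[0.03,-0.005,0],[0,0,0],1],[[0.04,-0.005,0],[0,0,0],1],[[0.05,-0.01,0],[0,0,0],1],[[0.05,-0.01,0],[0,0,0],1]]';python3 - <<'E'
from h import *
from bench import *
print(L(read_state()["position"][:2]))
E
```

```text
clock: 12.1
position: [539.0, 113.6, 30.1]
ee_rot: [0.996, -0.084, -0.0, 0.0]
contact_force: [-1.6, -0.8, -0.9]
gripper_width: 0.1
grasp_force: 1.0
clock: 12.7
position: [544.2, 112.8, 30.2]
ee_rot: [0.996, -0.084, 0.0, -0.0]
contact_force: [-1.6, -0.2, -0.4]
gripper_width: 0.1
grasp_force: 0.7
[-127.68097307  100.95049482]
```

```bash
python3 -m jog '[[[0.005,0,0],[0,0,0],1],[[0.01,0,0],[0,0,0],1],[[0.015,0,0],[0,0,0],1],[[0.02,-0.003,0],[0,0,0],1],[[0.02,-0.003,0],[0,0,0],1]]';  python3 -m jog '[[[0.005,0,0],[0,0,0],1],[[0.01,0,0],[0,0,0],1],[[0.01,0,0],[0,0,0],1]]'; python3 -m jog '[[[0.005,0,0],[0,0,0],1],[[0.01,0,0],[0,0,0],1],[[0.01,0,0],[0,0,0],1]]'
```

```text
clock: 13.2
position: [546.1, 112.5, 30.2]
ee_rot: [0.996, -0.084, 0.0, -0.0]
contact_force: [-1.9, 0.1, -0.8]
gripper_width: -0.1
grasp_force: 0.8
clock: 13.5
position: [547.0, 112.4, 30.2]
ee_rot: [0.996, -0.084, -0.0, 0.0]
contact_force: [-2.1, 0.4, -1.7]
gripper_width: 0.2
grasp_force: 0.9
clock: 13.8
position: [547.4, 112.3, 30.1]
ee_rot: [0.996, -0.084, -0.001, 0.0]
contact_force: [-3.2, -0.1, 0.6]
gripper_width: -0.1
grasp_force: 2.0
```

```bash
python3 -m jog '[[[0.005,0,0],[0,0,0],1],[[0.01,0,0],[0,0,0],1],[[0.01,0,0],[0,0,0],1]]'; python3 -m jog '[[[0.005,0,0],[0,0,0],1],[[0.01,0,0],[0,0,0],1],[[0.01,0,0],[0,0,0],1]]'
```

```text
clock: 14.1
position: [547.4, 112.2, 30.1]
ee_rot: [0.996, -0.084, -0.001, 0.0]
contact_force: [-6.0, 1.2, 1.7]
gripper_width: 0.2
grasp_force: 3.5
clock: 14.4
position: [547.5, 112.2, 30.1]
ee_rot: [0.996, -0.084, -0.002, 0.001]
contact_force: [-8.8, 3.4, 4.0]
gripper_width: 0.5
grasp_force: 4.8
```

The left drawer is home (stalled at x≈547.5, force building). On to the right drawer.

```bash
python3 -m jog '[[[-0.05,0.01,0],[0,0,0],1],[[-0.2,0.03,0],[0,0,0],1],[[-0.5,0.085,0],[0,0,0],1],[[-0.8,0.13,0],[0,0,0],1],[[-0.95,0.16,0],[0,0,0],1]]'; python3 -m jog '[[[-0.3,-0.1,0],[0,0,0],1],[[-0.35,-0.4,0],[0,0,0],1],[[-0.35,-0.7,0],[0,0,0],1],[[-0.35,-1,0],[0,0,0],1]]';  python3 -m jog '[[[0,-0.3,0],[0,0,0],1],[[0,-0.6,0],[0,0,0],1],[[0,-0.9,0],[0,0,0],1],[[0,-0.98,0],[0,0,0],1],[[0,-0.98,0],[0,0,0],1]]'; python3 - <<'E'
from h import *
from bench import *
d=get_image("top");w=cloud(d);rect(w,(w[...,2]>60)&(w[...,2]<77)&(w[...,0]>450)&(w[...,0]<620),100)
print(L(read_state()["position"][:2]))
E
```

```text
clock: 14.9
position: [454.6, 129.0, 30.8]
ee_rot: [0.997, -0.083, 0.001, -0.001]
contact_force: [0.7, -0.2, 0.8]
gripper_width: 0.2
grasp_force: 0.0
clock: 15.3
position: [422.1, 28.6, 31.2]
ee_rot: [0.997, -0.083, 0.003, -0.001]
contact_force: [-0.1, 1.0, 0.3]
gripper_width: -0.1
grasp_force: 0.0
clock: 15.8
position: [421.4, -70.2, 30.7]
ee_rot: [0.996, -0.085, 0.002, -0.0]
contact_force: [0.2, -0.1, -0.7]
gripper_width: -0.2
grasp_force: 0.0
[188 222  33  11 220] z73.0 c [575.9 172.2] sz [65.9 16.3] ang80.32
    [[562.0, 141.0], [578.0, 138.0], [589.0, 203.0], [573.0, 206.0]]
[250 231  33  11 219] z73.2 c [553.7  43.3] sz [67.5 15.9] ang80.32
    [[540.0, 11.0], [556.0, 9.0], [567.0, 75.0], [552.0, 78.0]]
[279 258  33  11 218] z73.0 c [495.4 -16.6] sz [65.9 14. ] ang80.32
    [[483.0, -48.0], [497.0, -50.0], [508.0, 15.0], [494.0, 17.0]]
[340 267  34  11 225] z73.0 c [ 473.6 -144.1] sz [65.9 14. ] ang80.37
    [[461.0, -175.0], [475.0, -178.0], [486.0, -113.0], [472.0, -110.0]]
[-218.3696771   -99.45772939]
```

```bash
python3 -m jog '[[[0.15,-0.025,0],[0,0,0],1],[[0.27,-0.045,0],[0,0,0],1],[[0.36,-0.06,0],[0,0,0],1],[[0.41,-0.07,0],[0,0,0],1],[[0.44,-0.075,0],[0,0,0],1],[[0.48,-0.08,0],[0,0,0],1],[[0.52,-0.09,0],[0,0,0],1],[[0.56,-0.095,0],[0,0,0],1],[[0.6,-0.1,0],[0,0,0],1],[[0.64,-0.11,0],[0,0,0],1],[[0.68,-0.115,0],[0,0,0],1],[[0.72,-0.12,0],[0,0,0],1],[[0.76,-0.13,0],[0,0,0],1],[[0.8,-0.135,0],[0,0,0],1],[[0.83,-0.14,0],[0,0,0],1],[[0.85,-0.145,0],[0,0,0],1],[[0.86,-0.145,0],[0,0,0],1],[[0.87,-0.145,0],[0,0,0],1],[[0.88,-0.15,0],[0,0,0],1]]'; python3 -m jog '[[[0.01,0,0],[0,0,0],1],[[0.015,0,0],[0,0,0],1],[[0.02,0,0],[0,0,0],1],[[0.025,-0.005,0],[0,0,0],1],[[0.03,-0.005,0],[0,0,0],1],[[0.03,-0.005,0],[0,0,0],1]]'; python3 -m jog '[[[0.005,0,0],[0,0,0],1],[[0.01,0,0],[0,0,0],1],[[0.01,0,0],[0,0,0],1]]'; python3 -m jog '[[[0.005,0,0],[0,0,0],1],[[0.01,0,0],[0,0,0],1],[[0.01,0,0],[0,0,0],1]]'
```

```text
clock: 17.75
position: [508.0, -84.5, 30.3]
ee_rot: [0.996, -0.084, 0.0, -0.0]
contact_force: [-3.0, 0.9, -1.2]
gripper_width: 0.3
grasp_force: 1.0
clock: 18.35
position: [511.2, -85.0, 30.3]
ee_rot: [0.996, -0.084, 0.0, -0.0]
contact_force: [-1.6, -0.3, -1.2]
gripper_width: -0.2
grasp_force: 0.9
clock: 18.65
position: [512.1, -85.1, 30.2]
ee_rot: [0.996, -0.084, 0.0, 0.0]
contact_force: [-1.7, 0.2, -0.7]
gripper_width: -0.1
grasp_force: 0.9
clock: 18.95
position: [513.0, -85.2, 30.2]
ee_rot: [0.996, -0.084, -0.0, 0.0]
contact_force: [-2.0, -1.3, -0.9]
gripper_width: 0.2
grasp_force: 0.9
```

```bash
python3 -m jog '[[[0.005,0,0],[0,0,0],1],[[0.01,0,0],[0,0,0],1],[[0.01,0,0],[0,0,0],1]]'; python3 -m jog '[[[0.005,0,0],[0,0,0],1],[[0.01,0,0],[0,0,0],1],[[0.01,0,0],[0,0,0],1]]'; python3 -m jog '[[[0.005,0,0],[0,0,0],1],[[0.01,0,0],[0,0,0],1],[[0.01,0,0],[0,0,0],1]]'
```

```text
clock: 19.25
position: [513.5, -85.3, 30.2]
ee_rot: [0.996, -0.084, -0.001, 0.0]
contact_force: [-3.0, -1.1, 0.8]
gripper_width: 0.3
grasp_force: 1.6
clock: 19.55
position: [513.5, -85.3, 30.1]
ee_rot: [0.996, -0.084, -0.002, 0.0]
contact_force: [-5.1, 0.0, 2.2]
gripper_width: -0.2
grasp_force: 2.8
clock: 19.85
position: [513.5, -85.3, 30.1]
ee_rot: [0.996, -0.084, -0.003, 0.0]
contact_force: [-7.8, -0.4, 5.5]
gripper_width: 0.1
grasp_force: 3.8
```

Home. Back away and check.

```bash
python3 -m jog '[[[-0.05,0.01,0],[0,0,0],1],[[-0.2,0.03,0],[0,0,0],1],[[-0.5,0.085,0],[0,0,0],1],[[-0.8,0.13,0],[0,0,0],1],[[-0.95,0.16,0.3],[0,0,0],1],[[-0.95,0.16,0.6],[0,0,0],1],[[-0.95,0.16,0.6],[0,0,0],1]]'; python3 - <<'E'
from h import *
from bench import *
d=get_image("top");w=cloud(d);z=w[...,2];q=L(w[...,:2])
rect(np.dstack([q,z]),(z>60)&(z<77)&(q[...,0]<-97)&(q[...,0]>-200),80)
for ly in(40,100,150,185):
    b=(z>228)&(z<250)&(abs(q[...,1]-ly)<8)&(abs(q[...,0])<130); print(ly,np.percentile(q[b][:,0],[1,99]).round(1))
cv2.imwrite("pics/t3.png",cv2.resize(d["frame"][90:290,130:400,::-1],None,fx=2.5,fy=2.5))
E
```

```text
clock: 20.55
position: [426.0, -68.0, 94.6]
ee_rot: [0.997, -0.083, 0.007, -0.001]
contact_force: [0.3, 0.4, 0.4]
gripper_width: 0.2
grasp_force: 0.0
[188 221  33  12 222] z73.3 c [-106.7  164.8] sz [15.8 65.8] ang0.00
    [[-115.0, 198.0], [-115.0, 132.0], [-99.0, 132.0], [-99.0, 198.0]]
[249 229  66  18 451] z73.1 c [-106.     1.2] sz [138.3  17.4] ang89.95
    [[-115.0, -68.0], [-97.0, -68.0], [-97.0, 70.0], [-115.0, 70.0]]
[343 244  33  12 229] z73.2 c [-106.3 -163.4] sz [67.8 16.9] ang89.92
    [[-115.0, -197.0], [-98.0, -197.0], [-98.0, -129.0], [-115.0, -129.0]]
40 [-4.3 97.4]
100 [-4.4 97.9]
150 [-4.3 98. ]
185 [-4.1 98.3]
```

View pics/t3.png

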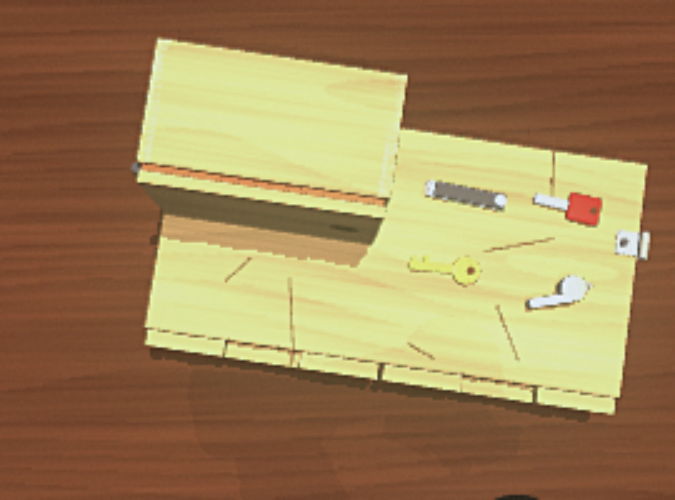

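The picture shows the door flat against the cabinet (135–385, 165–215) and both drawer fronts flush on the case front (145–615, 330–412). The objects are unmoved and the robot is clear.

```bash
python3 -c "from bench import job_done;print(job_done())"
```

```text
the job is handed in; nothing more can be done
None
```

The cabinet door and both drawers are fully shut, pushed gently on their outside faces (door first, about 9 N at most); the keys, whistle and bottle opener are where they were, and the job was handed in at about 21 s.

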